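# Set up the reader check: collars on the sleeve, coil probe held in its bore

### The job

Set up the ear-tag reader check on the herd office desk: slide the wide brass collar down over the upright sleeve until it lies flat on the base plate, then the narrow collar fully home on top of it. Then lift the probe out of its stand by its handle and lower its rod into the bore of the sleeve, never touching the sleeve or its base, until the tip is about 35 mm below the sleeve's mouth, and finish while still holding it there, upright, still and centred in the bore. Leave the jar, the stapler and the scissors where they are.

Things in the scene. Friction and masses are not known exactly. Their poses are not given: they have to be found in the camera images.
- fixture: Check fixture, fixed to the desk: dark steel base plate 100 x 90 mm, 10 mm thick, with a plain aluminium sleeve (a tube) standing upright on its centre, outer diameter 30 mm, bore 23 mm, from the plate's top at 10 mm up to 62 mm above the desk; the bore is empty down to the plate. Origin: centre of the plate's underside, on the desk and on the sleeve's axis; z up.
- sleeve_mouth (a point): Centre of the sleeve's open upper end, on its axis, 62 mm above the desk; z up.
- wide_collar: Wide plain brass collar (ring) lying flat on the desk: outer diameter 60 mm, hole 37 mm, 22 mm high, about 0.3 kg. Origin: on its axis in the plane of its underside; z is its axis. Home: flat on the base plate, origin 10 mm above the desk, its hole round the sleeve.
- narrow_collar: Narrow plain brass collar (ring) lying flat on the desk: outer diameter 46 mm, hole 37 mm, 22 mm high, about 0.1 kg. Origin: on its axis in the plane of its underside; z is its axis. Home: flat on top of the wide collar, origin 32 mm above the desk. The two collars change places from run to run.
- probe: Coil probe hanging upright in its stand: black square handle 22 x 22 mm and 55 mm high (sides along its x and y axes), with a straight steel rod of diameter 9 mm reaching 80 mm straight down from the middle of the handle's underside; about 0.12 kg. Origin: centre of the handle's underside, at first 92 mm above the desk; z up along the handle.
- probe_tip (a point): Lower end of the probe's rod, on its axis, 80 mm below the probe's origin; z up along the rod.
- probe_stand: Probe stand, fixed to the desk: dark steel foot plate 90 x 80 mm, 10 mm thick, four thin columns and a dark steel top plate 60 x 56 mm, 10 mm thick, whose upper side is 92 mm above the desk, with a hole of 19 mm at its centre; the probe's handle rests on the top plate with the rod through the hole. Origin: centre of its underside; z up. Its yaw is the probe's, within a few hundredths of a radian.
- jar: Bystander: amber jar with a white cap, 52 mm wide, 75 mm high. Origin: centre of its underside.
- stapler: Bystander: stapler, 110 x 34 mm, 45 mm high, long side along its x. Origin: centre of its underside.
- scissors: Bystander: steel scissors lying flat, 160 mm long, 8 mm high. Origin: at their pivot, on the desk; blades towards their +x.
Mind the look-alikes: they are no part of the job. Leave any turquoise look-alike of the narrow_collar alone.

How it is judged:
On the way, in this order (a step that is already met when the one before it is completed fails the run):
1. the wide collar is round the sleeve, flat on the base plate (horizontal distance between wide_collar and fixture below 0.006 m and z of wide_collar in the frame of fixture between 0.007 and 0.012 m and angle between wide_collar's own z axis and vertical below 0.06 rad), for 0.2 s.
2. the narrow collar is round the sleeve, flat on the wide collar (all of step 1 and horizontal distance between narrow_collar and fixture below 0.006 m and z of narrow_collar in the frame of fixture between 0.029 and 0.034 m and angle between narrow_collar's own z axis and vertical below 0.06 rad), for 0.2 s.
3. the probe's rod is in the bore, centred, tip 25 to 45 mm below the mouth (all of step 2 and horizontal distance between probe_tip and sleeve_mouth below 0.004 m and z of probe_tip in the frame of sleeve_mouth between -0.045 and -0.025 m and angle between probe's own z axis and vertical below 0.07 rad), for 0.2 s.
At the end, for the whole second after the job is handed in: Both collars home round the sleeve, wide below (heights within 2 mm, tilt under 0.06 rad); the probe held by the fingers alone, still, touching nothing else, tilt under 0.07 rad, its tip 25 to 45 mm below the mouth and within 4 mm of the bore axis (all of step 3 and contact force between the fingers and probe above 1 N and contact force between probe and fixture below 0.2 N and contact force between probe and wide_collar below 0.2 N and contact force between probe and narrow_collar below 0.2 N and contact force between probe and probe_stand below 0.2 N and linear speed of probe below 0.02 m/s); the arm keeps its last pose, push and grip.
It fails at once if the probe touches the sleeve or the base plate (contact force between probe and fixture above 0.5 N).
It fails at once if another thing on the desk is moved by over 30 mm (distance of any of jar, stapler, scissors from where it was at the start of the episode above 0.03 m).
It also fails if it takes over 69 s, if anything falls off the work surface, if the arm or the gripper's body presses on something with over 40 N, if the wrist force passes 120 N, or if a joint passes its speed limit or range.

### The arm

A 6-joint arm with a two-finger parallel gripper is mounted at the origin on the work surface. World frame = base frame: x ahead of the robot, y to its left, z up, the work surface at z = 0. Lengths are in m, angles in rad, forces in N, time in s.
With the tool pointing down it reaches from about 0.3 to 0.825 m from the base axis. Payload 5.4 kg.
Tool frame: the origin (TCP) lies at the very end of the fingers, on their centre line; the grasp point (between the pads) lies 19 mm behind it; z points along the fingers, x is the direction in which the jaws open and shut, and the axes are right-handed (so a half turn about z gives the same grasp; the last joint's range is limited). The gripper opens to 92 mm and grips with 3 to 60 N. Pads are 20 mm wide; open, the fingers measure 128 mm over their backs; the gripper's body (75 mm by 189 mm) begins 69 mm behind the grasp point.
Start: joints at [-1.39, 0.158, 1.597, -0, 1.386, -0.21], TCP at [0.219, -0.532, 0.215] pointing down, gripper open.
Joint ranges: [-2.91, 2.91], [-0.94, 2.29], [0.18, 2.7], [-1.29, 4.43], [0.17, 2.64], [-3, 3]. Speed limits (rad/s): [2.57, 2.57, 3.14, 3.14, 3.14, 3.14].

### API

Orientations are given as a rotation vector (axis times angle).
In Python, from workcell import bot gives the robot as it stands. Calls block until the motion is done:
- bot.goto(position, orientation): joint-space move of the TCP to a pose.
- bot.line_to(position, rot=None, max_speed=0.15): straight line of the TCP; rot=None keeps the orientation; max_speed is the mean speed in m/s.
- bot.set_joints(angles): joint-space move.
- bot.set_gripper(opening, newtons=None): opening from 0.0 (shut) to 1.0 (fully open); newtons is the grip in N (None keeps the last); returns when the fingers have stopped.
- bot.hold(seconds).
- bot.inverse_kinematics(position, orientation): joint angles nearest the present ones, or None.
- bot.read_camera(name): name is "side" or "top" or "wrist"; returns a dict with "pixels" (480x640x3 uint8, blue, green, red), "fx", "fy", "cx", "cy" (pixels), "R" (3x3) and "t" (3): a world point X has camera coordinates R X + t. Camera axes: x right, y down, z forward; pixel columns grow to the right and rows downward; lengths in m; the calibration is good to about 2 mm. A picture is of the moment at which its call begins. There is no depth.
A pose or a line that the arm cannot do raises bot.MotionError and nothing moves.
- bot.job_done(): hands the job in, once; it reports no verdict.
Readings, each from a call of its own:
- bot.current_clock(): time.
- bot.current_joints(): joint angles.
- bot.current_joint_vel(): joint speeds.
- bot.current_effort(): joint torques, N m.
- bot.current_ee_pos(): TCP position.
- bot.current_tool_rot(): TCP orientation.
- bot.current_contact_force(): force on the tool from outside, world axes, zero at the start.
- bot.current_ft_torque(): the same for the moment, N m.
- bot.current_opening(): opening from 0.0 (shut) to 1.0 (fully open).
Only numpy, scipy, OpenCV 4.12 (cv2) and the standard library are available. Lean on these libraries where they do the work, as an engineer would, in place of code of your own. Each camera call takes 0.05 s, during which the arm holds its last target. There are 200 camera calls.

## Working session

There is one attempt and no reset: what is moved stays moved. The work goes in short steps, each a Python script; the robot and the scene stay as the last script left them, time stands still between calls to the robot, and variables do not carry over. Pictures are saved under pics/ and viewed, about 8 in all and at most 12, crops included, and the job is handed in when it is done.

```bash
mkdir -p pics; ls; python3 - <<'E'
from workcell import bot
import cv2,numpy as np
for n in ["top","side"]:
    c=bot.read_camera(n); cv2.imwrite(f"pics/{n}0.png",c["pixels"]); np.savez(f"{n}0.npz",**c)
    R=np.array(c["R"]);print(n,c["fx"],c["cx"],c["cy"],(-R.T@c["t"]).round(3),R.round(3).tolist())
print(bot.current_clock(),bot.current_tool_rot())
E
```

```text
pics
top 461.1929911477738 319.5959826034402 241.16749721021998 [0.444 0.01  1.092] [[-0.018, -1.0, 0.001], [-0.993, 0.017, -0.114], [0.114, -0.003, -0.993]]
side 433.132139524027 309.844451697295 241.65013347917323 [ 0.324 -0.526  0.559] [[0.92, -0.392, -0.007], [-0.248, -0.567, -0.785], [0.304, 0.724, -0.619]]
0.1 [-2.60946017e+00  1.74725506e+00  1.85847483e-03]
```

View pics/top0.png

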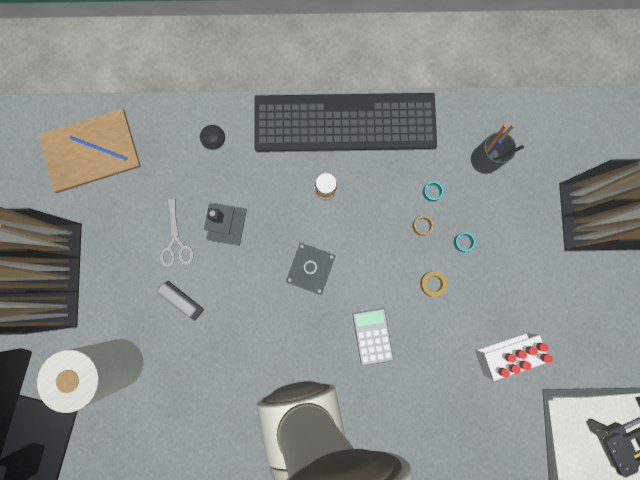

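View pics/side0.png

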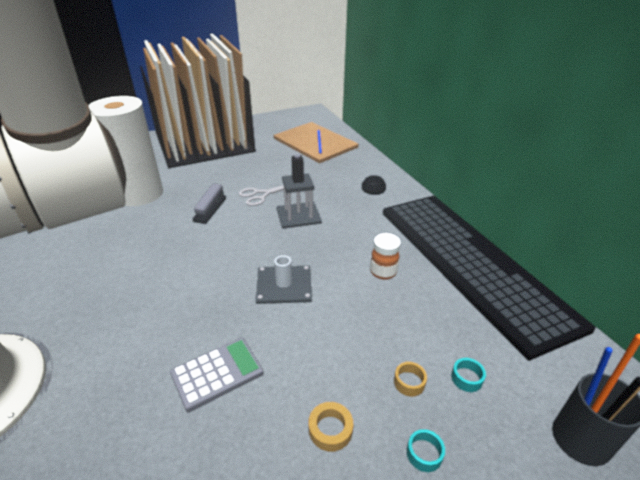

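Top view candidates:
- **Narrow collar:** brass ring at (423,225).
- **Wide collar:** brass ring at (434,284).
- **Look-alikes:** turquoise rings at (433,190) and (465,242). These stay put.
- **Fixture:** mouth at (310,268). The dark stand with the probe is at (226,224), its handle at (213,215).
- **Bystanders:** jar (325,186), scissors (175,235), stapler (180,300).

The side view agrees: wide (331,426), narrow (410,378).

```bash
cat > h.py <<'E'
import numpy as np,cv2
from scipy.spatial.transform import Rotation as Ro
def ray(c,u,v):
    R=np.array(c["R"]);d=R.T@[(u-c["cx"])/c["fx"],(v-c["cy"])/c["fy"],1.]
    return -R.T@np.array(c["t"]),d
def on(c,uv,z):
    o,d=ray(c,*uv);return o+d*(z-o[2])/d[2]
def tri(c1,p1,c2,p2):
    o1,d1=ray(c1,*p1);o2,d2=ray(c2,*p2)
    s=np.linalg.lstsq(np.stack([d1,-d2],1),o2-o1,rcond=None)[0]
    a,b=o1+s[0]*d1,o2+s[1]*d2
    return (a+b)/2,np.linalg.norm(a-b)
def down(y): return Ro.from_matrix([[np.cos(y),np.sin(y),0],[np.sin(y),-np.cos(y),0],[0,0,-1]]).as_rotvec()
def blobs(img,lo,hi,amin):
    m=cv2.inRange(cv2.cvtColor(img,cv2.COLOR_BGR2HSV),lo,hi)
    m=cv2.morphologyEx(m,cv2.MORPH_CLOSE,np.ones((3,3)))
    cs,_=cv2.findContours(m,cv2.RETR_EXTERNAL,cv2.CHAIN_APPROX_NONE)
    return [k for k in cs if cv2.contourArea(k)>amin]
BR=((10,110,70),(28,255,255)); TU=((80,110,70),(98,255,255))
E
python3 - <<'E'
from h import *
C={n:dict(np.load(n+"0.npz")) for n in("top","side")}
for n in C:
  for nm,r in (("brass",BR),("turq",TU)):
    for k in blobs(C[n]["pixels"],*r,60):
      (u,v),rad=cv2.minEnclosingCircle(k); e=cv2.fitEllipse(k)
      print(n,nm,np.round(e[0],1),np.round(e[1],1),on(C[n],e[0],.011).round(4))
# sleeve mouth
print("mouth",tri(C["top"],(310,268),C["side"],(283,261)))
print("handle top",tri(C["top"],(213,215),C["side"],(298,158)))
print("fixture,stand,jar top,stapler,scissors",[on(C["top"],p,z).round(3) for p,z in (((311,268),.01),((226,226),.01),((325,183),.075),((180,300),.045),((175,240),0))])
from workcell import bot
w=bot.read_camera("wrist");p=bot.current_ee_pos();R=Ro.from_rotvec(bot.current_tool_rot()).as_matrix()
Rw=np.array(w["R"]);o=-Rw.T@w["t"];print("wrist cam in tool",R.T@(o-p),(R.T@Rw.T).round(3),w["fx"],w["cx"],w["cy"])
b=C["top"]["pixels"]
cv2.imwrite("pics/crop1.png",np.hstack([cv2.resize(b[165:305,390:490],(400,560)),cv2.resize(b[190:300,190:340][:, :],(400,293)).repeat(1,0) if 0 else cv2.copyMakeBorder(cv2.resize(b[190:300,190:340],(400,293)),0,267,0,0,cv2.BORDER_CONSTANT)]))
E
```

```text
top brass [433.9 283.3] [23.4 24.4] [ 0.4638 -0.259   0.011 ]
top brass [422.9 224.9] [17.5 18. ] [ 0.6021 -0.2393  0.011 ]
top brass [495.7 137.9] [ 2.6 37.9] [ 0.8118 -0.4248  0.011 ]
top turq [465.1 241.3] [18.2 18.7] [ 0.5614 -0.3371  0.011 ]
top turq [433.2 190.4] [18.  18.6] [ 0.685  -0.2674  0.011 ]
side brass [330.4 425.8] [43.1 47.5] [ 0.4635 -0.259   0.011 ]
side brass [410.  378.4] [30.2 33.2] [ 0.6007 -0.2392  0.011 ]
side brass [619.1 368.9] [  7.7 120.1] [ 0.8935 -0.348   0.011 ]
side brass [384.8 258. ] [13.  26.5] [0.7069 0.0093 0.011 ]
side turq [425.5 449.9] [36.4 42.3] [ 0.5604 -0.3356  0.011 ]
side turq [468.3 374.2] [31.5 34.5] [ 0.6832 -0.2671  0.011 ]
mouth (array([0.50348009, 0.02838774, 0.05827101]), np.float64(0.002984198823040539))
handle top (array([0.61331611, 0.22706158, 0.14259476]), np.float64(0.004274397184104542))
fixture,stand,jar top,stapler,scissors [array([0.505, 0.027, 0.01 ]), array([0.608, 0.227, 0.01 ]), array([ 0.692, -0.008,  0.075]), array([0.436, 0.323, 0.045]), array([0.578, 0.35 , 0.   ])]
wrist cam in tool [ 0.00037112 -0.08443384 -0.16932717] [[ 1.     0.001  0.   ]
 [-0.001  0.955  0.298]
 [-0.    -0.298  0.955]] 383.23095188790006 319.03224939182854 238.60544604364665
```

View pics/crop1.png

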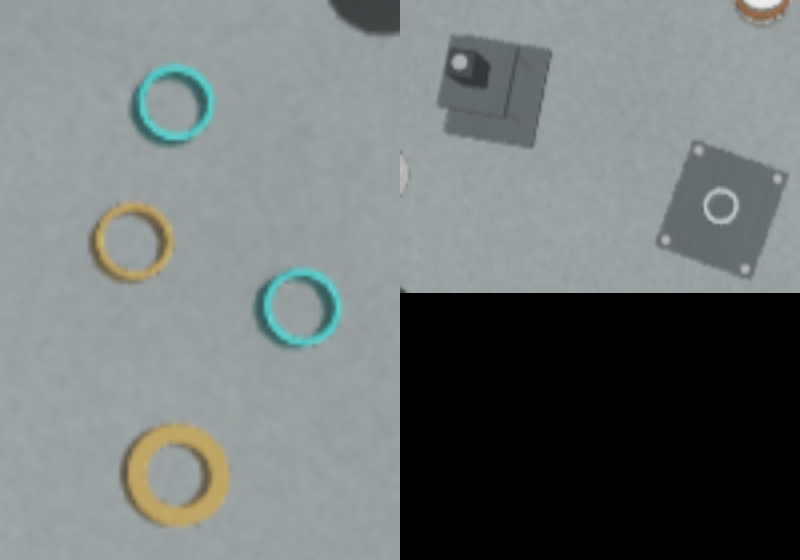

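The crop confirms two brass rings, one thick-walled (wide) and one thin-walled (narrow), with separate turquoise rings beside them. Top and side views agree to about 1 mm, so I'm starting with the wide collar.

```bash
python3 - <<'E'
from h import *
from workcell import bot
C={n:dict(np.load(n+"0.npz")) for n in("top","side")}
b=C["top"]["pixels"][258:278,300:321]; m=(b.min(2)>150).astype(np.uint8)
k=max(cv2.findContours(m,0,1)[0],key=cv2.contourArea); e=cv2.fitEllipse(k)
mt=on(C["top"],np.array(e[0])+[300,258],.062); print("mouth top",e,mt)
b=C["side"]["pixels"][252:272,272:294]; m=(b.min(2)>150).astype(np.uint8)
k=max(cv2.findContours(m,0,1)[0],key=cv2.contourArea); e=cv2.fitEllipse(k)
print("mouth side",e,on(C["side"],np.array(e[0])+[272,252],.062))
y=-.5;p=np.array([.4637,-.259,.004])
bot.set_gripper(.85,25)
bot.goto(p+[0,0,.08],down(y)); bot.line_to(p,max_speed=.12)
print("at",bot.current_ee_pos(),bot.current_contact_force())
bot.set_gripper(0,25);print("open",bot.current_opening()*92)
bot.line_to(p+[0,0,.10],max_speed=.2);print("open",bot.current_opening()*92,bot.current_contact_force())
bot.goto([mt[0],mt[1],.105],down(0.))
for n in("top","side"):
    c=bot.read_camera(n);np.savez(n+"1.npz",**c)
w=bot.read_camera("wrist");np.savez("wrist1.npz",**w)
t,s=[np.load(n+"1.npz")["pixels"] for n in("top","side")]
cv2.imwrite("pics/v1.png",np.vstack([np.hstack([cv2.resize(t[200:320,240:400],(400,300)),cv2.resize(s[170:320,190:390],(400,300))]),cv2.copyMakeBorder(cv2.resize(w["pixels"],(400,300)),0,0,0,400,cv2.BORDER_CONSTANT)]))
print(bot.current_clock())
E
```

```text
mouth top ((9.94819164276123, 8.924347877502441), (12.14995288848877, 12.94558334350586), 1.5527904033660889) [0.50423394 0.02879898 0.062     ]
mouth side ((10.237733840942383, 7.577908515930176), (19.33819580078125, 22.650766372680664), 81.54554748535156) [0.50369562 0.02807927 0.062     ]
at [ 0.46417969 -0.25962392  0.00467967] [0.65919472 0.97888742 0.04791697]
open 60.03092287554843
open 60.052906977781134 [-0.01801805 -0.56708801 -3.71384105]
5.15
```

View pics/v1.png

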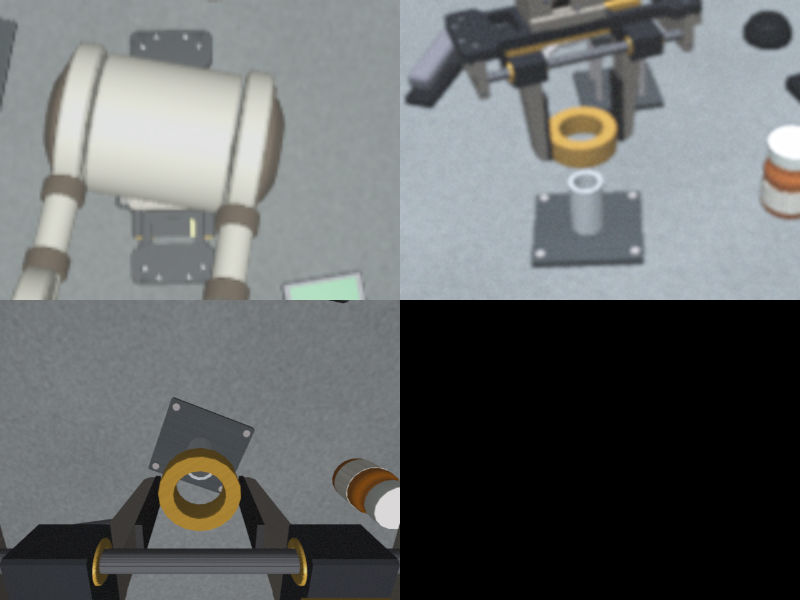

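The wide collar is held level above the sleeve, and the wrist view shows the ring centred between the fingers. Next I check its offset, lower it, and place it.

```bash
python3 - <<'E'
from h import *
from workcell import bot
p=bot.current_ee_pos();print(p)
s=dict(np.load("side1.npz"));k=[k for k in blobs(s["pixels"],*BR,300)]
for q in k:
    e=cv2.fitEllipse(q);print("side",np.round(e[0],1),np.round(e[1],1),(on(s,e[0],p[2]+.007)-p).round(4))
w=dict(np.load("wrist1.npz"))
for q in blobs(w["pixels"],*BR,3000):
    e=cv2.fitEllipse(q);print("wrist",np.round(e[0],1),np.round(e[1],1),(on(w,e[0],p[2]+.007)-p).round(4))
i=w["pixels"];print(i[480*200//300-0, 319])
E
```

```text
[0.50445059 0.0275199  0.10493846]
side [410.1 378.4] [29.9 33. ] [ 0.0455 -0.3196  0.007 ]
side [617.4 371.6] [  7.8 129.9] [ 0.2788 -0.4102  0.007 ]
side [280.9 237.7] [29.  34.3] [-0.0012 -0.0008  0.007 ]
wrist [318.9 303.7] [130.8 131.5] [-0.0001  0.0014  0.007 ]
[129 127 122]
```

```bash
python3 - <<'E'
from h import *
from workcell import bot
x,y=.5045,.0300
bot.line_to([x,y,.09],max_speed=.1);print(bot.current_ee_pos(),bot.current_contact_force())
for z in(.06,.035,.017):
    bot.line_to([x,y,z],max_speed=.08);print(bot.current_ee_pos(),bot.current_contact_force().round(2))
bot.line_to([x,y,.0148],max_speed=.03);print(bot.current_ee_pos(),bot.current_contact_force().round(2))
bot.set_gripper(.85);print(bot.current_contact_force().round(2))
bot.line_to([x,y,.13],max_speed=.25)
c=bot.read_camera("side");np.savez("side2.npz",**c)
for q in blobs(c["pixels"],*BR,300):
    e=cv2.fitEllipse(q);print("side",np.round(e[0],1),on(c,e[0],.021).round(4))
cv2.imwrite("pics/v2.png",cv2.resize(c["pixels"][190:340,190:390],(600,450)));print(bot.current_clock())
E
```

```text
[0.5037121  0.02968722 0.08920245] [-0.32251117 -0.16402375 -2.92487663]
[0.50436276 0.03003264 0.05985868] [ 0.91  0.59 -2.02]
[0.50419012 0.0300231  0.03473642] [-0.54 -0.34 -4.  ]
[0.50399314 0.03006805 0.0165048 ] [-0.13 -0.43 -3.43]
[0.50465894 0.03001458 0.01497332] [ 0.6  -0.82 -3.94]
[ 0.21  0.53 -0.29]
side [410.1 378.4] [ 0.5959 -0.2445  0.021 ]
side [618.4 370.1] [ 0.8802 -0.3523  0.021 ]
side [282.4 275.9] [0.5029 0.0308 0.021 ]
8.175
```

View pics/v2.png

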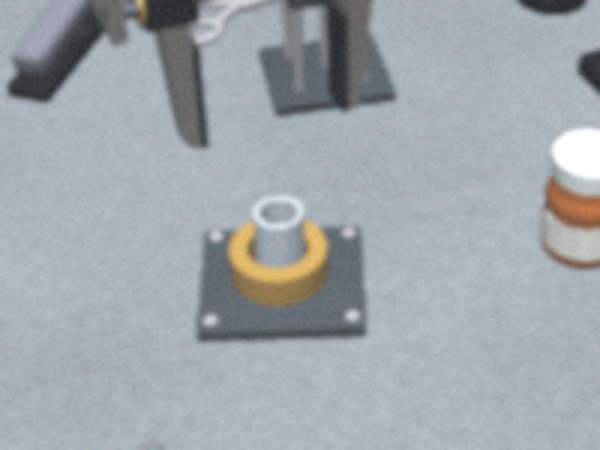

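The wide collar lies flat on the plate around the sleeve (pixel 278,265 in the crop). Next is the narrow one.

```bash
python3 - <<'E'
from h import *
from workcell import bot
y=.44;p=np.array([.6014,-.2393,.004])
bot.set_gripper(.66,15)
bot.goto(p+[0,0,.08],down(y))
c=bot.read_camera("wrist");np.savez("wrist3.npz",**c)
for q in blobs(c["pixels"],*BR,3000):
    e=cv2.fitEllipse(q);print("wrist",np.round(e[0],1),np.round(e[1],1),on(c,e[0],.011).round(4))
bot.line_to(p,max_speed=.12)
bot.set_gripper(0,15);print("open",bot.current_opening()*92,bot.current_ee_pos())
bot.line_to(p+[0,0,.12],max_speed=.25);print("open",bot.current_opening()*92,bot.current_contact_force().round(2))
bot.goto([.504,.0290,.105],down(y))
P=bot.current_ee_pos();print(P)
for n in("side","wrist"):
    c=bot.read_camera(n)
    for q in blobs(c["pixels"],*BR,300):
        e=cv2.fitEllipse(q);print(n,np.round(e[0],1),np.round(e[1],1),(on(c,e[0],P[2]+.007)-P).round(4))
    cv2.imwrite(f"pics/v3{n}.png",c["pixels"])
print(bot.current_clock())
E
```

```text
wrist [320.5 252. ] [68.6 72.4] [ 0.6025 -0.2389  0.011 ]
open 45.26500697747744 [ 0.60219596 -0.2397149   0.00510551]
open 45.350857774608244 [-0.71  0.11 -1.98]
[0.50476267 0.02810672 0.10508704]
side [618.5 369.9] [  7.8 121.3] [ 0.2818 -0.4096  0.007 ]
side [282.3 276.1] [28.1 29.5] [-0.0323 -0.0919  0.007 ]
wrist [195.7 419.6] [22.1 67.6] [-0.0304 -0.0869  0.007 ]
wrist [442.1 419.7] [22.5 72.9] [ 0.0859 -0.0324  0.007 ]
wrist [319.8 280.2] [ 98.3 169.2] [-0.0054  0.0119  0.007 ]
12.8167
```

```bash
python3 -c "
import cv2,numpy as np
a=cv2.imread('pics/v3side.png')[150:330,190:390];b=cv2.imread('pics/v3wrist.png')
cv2.imwrite('pics/v3.png',np.hstack([cv2.resize(a,(400,360)),cv2.resize(b[180:480,120:520],(400,360))]))"
```

```text
(no output)
```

View pics/v3.png

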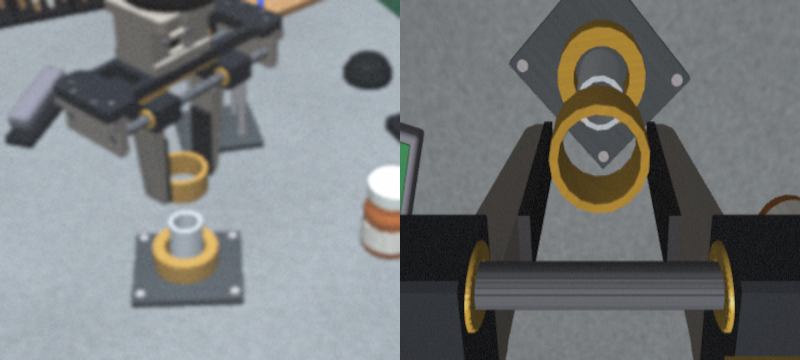

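The narrow ring is held level, with the sleeve and wide collar behind it. The merged contours spoiled the fit, so I'll fit the bright top face alone in the wrist picture.

```bash
python3 - <<'E'
from h import *
from workcell import bot
P=bot.current_ee_pos();c=bot.read_camera("wrist");i=c["pixels"]
T=Ro.from_rotvec(bot.current_tool_rot()).as_matrix()
hsv=cv2.cvtColor(i,cv2.COLOR_BGR2HSV);print("V column",hsv[225:365:4,320].tolist())
m=cv2.inRange(hsv,(10,110,130),(28,255,255));m[:268]=0;m[400:]=0;m[:,:255]=0;m[:,390:]=0
pts=cv2.findNonZero(m)
h=cv2.convexHull(pts)[:,0]; h=h[h[:,1]>275]
A=np.c_[2*h,np.ones(len(h))].astype(float);s=np.linalg.lstsq(A,(h.astype(float)**2).sum(1),rcond=None)[0]
r=np.sqrt(s[2]+s[0]**2+s[1]**2);print("circle",s[:2],r,"resid",np.abs(np.hypot(*(h-s[:2]).T)-r).max())
q=on(c,s[:2],P[2]+.018);print("ring world",q,"tool off",T.T@(q-P),"radius mm",r/383.2*(np.array(c["R"])@q+c["t"])[2]*1000)
E
```

```text
V column [[96, 14, 90], [105, 17, 90], [108, 14, 90], [102, 14, 92], [98, 11, 89], [106, 15, 187], [105, 31, 81], [22, 178, 79], [20, 173, 78], [22, 155, 82], [20, 165, 85], [20, 174, 171], [20, 174, 176], [105, 11, 90], [102, 14, 92], [103, 16, 189], [103, 22, 81], [111, 21, 85], [110, 19, 80], [110, 28, 83], [113, 13, 78], [170, 5, 149], [150, 4, 145], [105, 20, 77], [96, 10, 132], [90, 12, 126], [22, 187, 79], [20, 171, 79], [20, 172, 83], [22, 184, 83], [19, 161, 84], [21, 189, 104], [20, 171, 174], [21, 63, 138], [100, 12, 127]]
circle [318.91214662 310.23252277] 48.53214129660268 resid 2.3492070638297946
ring world [0.50302572 0.03122185 0.1232898 ] tool off [-0.00031589 -0.00393456 -0.01800257] radius mm 21.33268927739553
```

```bash
python3 - <<'E'
from h import *
from workcell import bot
x,y=.5048,.0275
for z,v in((.075,.1),(.06,.05),(.045,.06),(.039,.05),(.0372,.02)):
    bot.line_to([x,y,z],max_speed=v);f=bot.current_contact_force();print(bot.current_ee_pos().round(4),f.round(2))
    if abs(f).max()>12: print("STOP");raise SystemExit
bot.set_gripper(.68);print(bot.current_contact_force().round(2))
bot.line_to([x,y,.15],max_speed=.25)
# on to the probe, for a look from above
st=np.array([.612,.227]);bot.goto([st[0],st[1],.26],down(-.14))
S=bot.read_camera("side");w=bot.read_camera("wrist");np.savez("wrist4.npz",**w,P=bot.current_ee_pos(),r=bot.current_tool_rot());np.savez("side4.npz",**S)
cv2.imwrite("pics/v4.png",np.hstack([cv2.resize(S["pixels"][220:330,210:350],(380,300)),cv2.resize(w["pixels"],(400,300))]));print(bot.current_clock(),bot.current_joints().round(2))
E
```

```text
[0.5046 0.0274 0.0747] [ 0.87  0.39 -0.97]
[0.5045 0.0276 0.0597] [-0.21  0.54 -0.94]
[0.5043 0.0276 0.0444] [ 0.55 -0.66 -0.42]
[0.5045 0.0276 0.0386] [-0.1  -0.19 -0.39]
[0.5049 0.0275 0.0373] [-0.12  1.36 -1.44]
[-0.09 -0.38  0.61]
16.8167 [ 0.17  0.33  1.3  -0.    1.51  0.31]
```

View pics/v4.png

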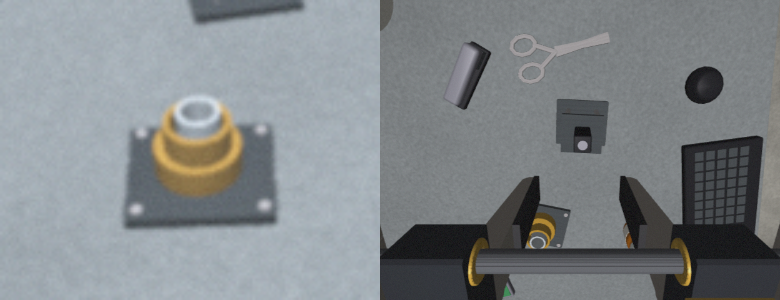

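Both collars are seated, wide below and narrow on top. The wrist view shows the stand at about (325,200) in full-frame pixels, nearly square to the jaws, with the light dot on the handle's top at (325,233).

```bash
python3 - <<'E'
from h import *
w=dict(np.load("wrist4.npz"));g=cv2.cvtColor(w["pixels"],cv2.COLOR_BGR2GRAY);P=w["P"];T=Ro.from_rotvec(w["r"]).as_matrix()
m=(cv2.GaussianBlur(g,(3,3),0)<95).astype(np.uint8); 
m[:130]=0;m[262:]=0;m[:,:260]=0;m[:,385:]=0
k=max(cv2.findContours(m,0,1)[0],key=cv2.contourArea);print("bbox",cv2.boundingRect(k))
def yawof(pts,z,name,ax):
    X=np.array([on(w,p,z) for p in pts]);d=cv2.fitLine(X[:,:2].astype(np.float32),cv2.DIST_HUBER,0,.01,.01).ravel()
    a=np.arctan2(d[1],d[0]);a=(a+np.pi/4)%(np.pi/2)-np.pi/4;print(name,"yaw mod 90",a.round(4),"len",np.linalg.norm(X[-1]-X[0]).round(4))
x,y,W,H=cv2.boundingRect(k)
far=[(u,y+np.argmax(m[y:y+H,u])) for u in range(x+8,x+W-8,2)];yawof(far,.01,"foot far edge",0)
near=[(u,y+H-1-np.argmax(m[y:y+H,u][::-1])) for u in range(x+16,x+W-16,2)];yawof(near,.092,"top plate near edge",0)
vs=range(y+8,y+40,2)
yawof([(x+np.argmax(m[v,x:x+W]),v) for v in vs],.01,"left",0);yawof([(x+W-1-np.argmax(m[v,x:x+W][::-1]),v) for v in vs],.01,"right",0)
def dot(c,x0,x1,y0,y1):
    g=cv2.cvtColor(c["pixels"],cv2.COLOR_BGR2GRAY);b=(g[y0:y1,x0:x1]>130).astype(np.uint8);q=cv2.moments(max(cv2.findContours(b,0,1)[0],key=cv2.contourArea));return q["m10"]/q["m00"]+x0,q["m01"]/q["m00"]+y0
d=dot(w,312,340,222,243);print("dot wrist",d,on(w,d,.147))
t=dict(np.load("top0.npz"));d2=dot(t,207,219,208,222);print("dot top",d2,on(t,d2,.147),"tri",tri(w,d,t,d2))
cv2.imwrite("pics/v5.png",np.hstack([cv2.resize(w["pixels"][130:270,260:385],(500,560)),cv2.cvtColor(cv2.resize(m[130:270,260:385]*255,(250,280)),8)[:,:] if 0 else cv2.copyMakeBorder(cv2.cvtColor(cv2.resize(m[130:270,260:385]*255,(250,280)),8),0,280,0,0,0)]))
E
```

```text
bbox (282, 158, 84, 88)
foot far edge yaw mod 90 -0.1892 len 0.0709
top plate near edge yaw mod 90 -0.1872 len 0.0461
left yaw mod 90 -0.168 len 0.0328
right yaw mod 90 -0.1956 len 0.0328
dot wrist (323.90956887486857, 232.2323869610936) [0.61474165 0.22676071 0.147     ]
dot top (211.8190476190476, 212.8190476190476) [0.6151137  0.22916334 0.147     ] tri (array([0.6146183 , 0.22809737, 0.15116658]), np.float64(0.0005544922358849783))
```

View pics/v5.png

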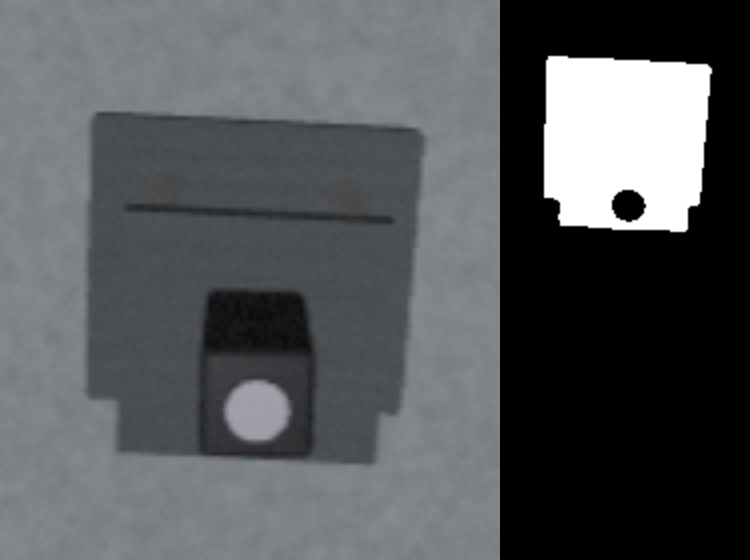

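The handle is unobstructed: black block, dot at (257,410) in the crop. The stand's yaw is about -0.188 and the handle's about -0.17. Next I grasp it, lift, carry it above the mouth, and look.

```bash
python3 - <<'E'
from h import *
from workcell import bot
y=-.17;p=np.array([.6148,.2276,.108])
bot.set_gripper(.55,30)
bot.goto(p+[0,0,.08],down(y));bot.line_to(p,max_speed=.1);print(bot.current_ee_pos().round(4),bot.current_contact_force().round(2))
bot.set_gripper(0,30);print("open mm",bot.current_opening()*92,bot.current_contact_force().round(2))
q=bot.current_ee_pos()
bot.line_to(p+[0,0,.03],max_speed=.08);print(bot.current_contact_force().round(2))
bot.line_to(p+[0,0,.115],max_speed=.15);print("open mm",bot.current_opening()*92,bot.current_contact_force().round(2))
bot.line_to([.504,.029,.223],max_speed=.12)
bot.line_to([.504,.029,.188],max_speed=.1)   # tip about 92 mm, 30 above the mouth
bot.hold(.4);P=bot.current_ee_pos();print(P,bot.current_clock())
s=bot.read_camera("side");w=bot.read_camera("wrist");t=bot.read_camera("top")
for n,c in(("side5",s),("wrist5",w),("top5",t)):np.savez(n+".npz",**c,P=P,r=bot.current_tool_rot())
cv2.imwrite("pics/v6.png",np.hstack([cv2.resize(s["pixels"][140:320,210:350],(400,514)),cv2.copyMakeBorder(cv2.resize(w["pixels"],(400,300)),0,214,0,0,0)]))
E
```

```text
[0.6155 0.2277 0.109 ] [0.41 0.39 0.66]
open mm 22.08521685185754 [ 0.28 -0.38  1.5 ]
[ 0.07  0.03 -1.08]
open mm 21.96974145544598 [-0.23 -0.05 -2.07]
[0.50422931 0.02896078 0.18838445] 23.2667
```

View pics/v6.png

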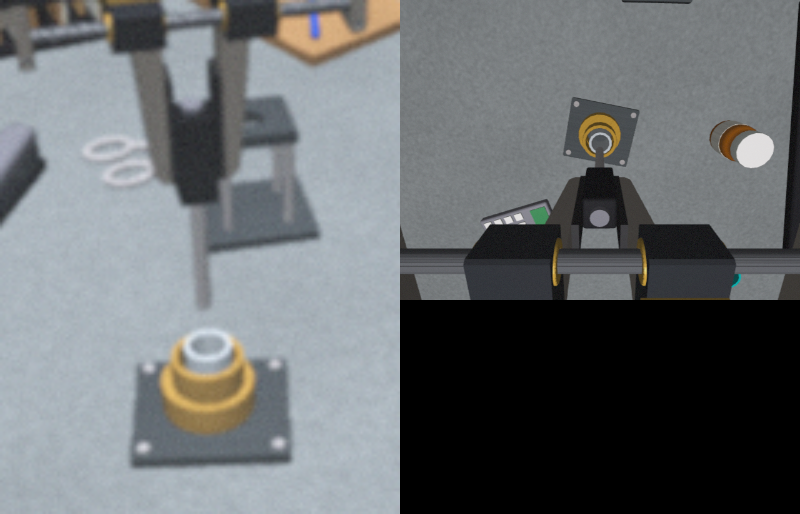

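The probe hangs in the grip above the sleeve. In the crop the tip is at about (203,305), slightly left of the mouth at (209,347). I'll zoom both views to measure it.

```bash
python3 - <<'E'
import numpy as np,cv2
s=np.load("side5.npz")["pixels"];w=np.load("wrist5.npz")["pixels"]
# side crop origin (255,195) 60x75 x6.67 ; wrist crop origin (285,170) 75x112
a=cv2.resize(s[200:280,255:315],(400,533),interpolation=cv2.INTER_CUBIC);b=cv2.resize(w[190:290,282:357],(400,533),interpolation=cv2.INTER_CUBIC)
cv2.imwrite("pics/v7.png",np.hstack([a,b]))
E
```

```text
(no output)
```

View pics/v7.png

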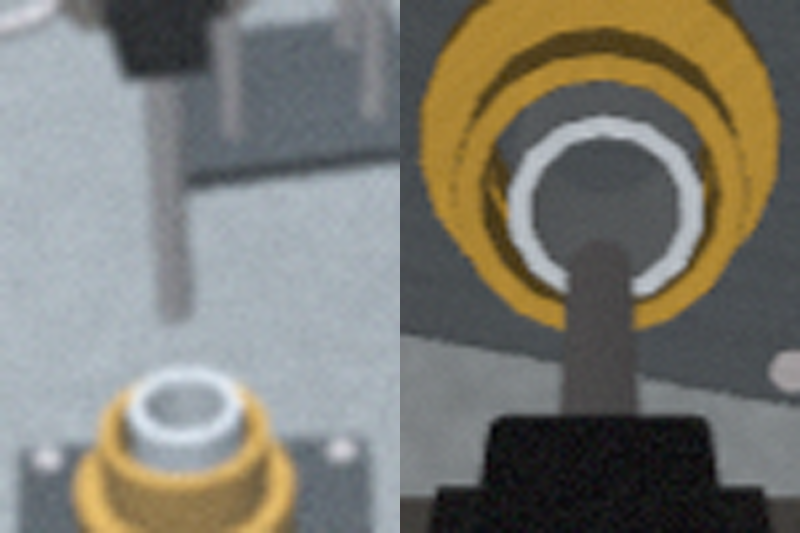

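```bash
python3 - <<'E'
from h import *
w=dict(np.load("wrist5.npz"));s=dict(np.load("side5.npz"));P=w["P"];zt=P[2]-.0965
for n,c,t,m in(("wrist",w,(319.5,240.8),(320.6,229)),("side",s,(280.95,246.8),(282.9,260.75))):
    a,b=on(c,t,zt),on(c,m,.062);print(n,"tip",a.round(4),"mouth",b.round(4),"tip-mouth",(a-b)[:2].round(4))
print("tri tip",tri(w,(319.5,240.8),s,(280.95,246.8)),"tri mouth",tri(w,(320.6,229),s,(282.9,260.75)),P)
# side: rod top (160/6.667) direction check of tilt
a=on(s,(255+165/6.667,200+80/6.667),P[2]-.0165);print("rod top side",a)
E
```

```text
wrist tip [0.5044 0.0283 0.0919] mouth [0.5054 0.0286 0.062 ] tip-mouth [-0.001  -0.0002]
side tip [0.5025 0.0273 0.0919] mouth [0.5037 0.0246 0.062 ] tip-mouth [-0.0011  0.0027]
tri tip (array([0.50365289, 0.02825254, 0.090945  ]), np.float64(0.0015426452481869853)) tri mouth (array([0.50500903, 0.02782681, 0.05906336]), np.float64(0.0005770528085847568)) [0.50422931 0.02896078 0.18838445]
rod top side [0.50042979 0.01581664 0.17188445]
```

Both views put the tip about 1 mm short in x and within 1 mm in y. My by-eye side mouth (y 0.0246) disagrees with the mask fit (0.028), and I trust the mask. I'll correct x and descend with checks.

```bash
python3 - <<'E'
from h import *
from workcell import bot
x,y=.5051,.0291
for z,v in((.165,.06),(.15,.03),(.135,.03),(.1235,.03)):
    bot.line_to([x,y,z],max_speed=v);print(bot.current_ee_pos().round(4),bot.current_contact_force().round(2),bot.current_ft_torque().round(2))
bot.hold(.5);print("open",bot.current_opening()*92,bot.current_ee_pos().round(4),bot.current_clock())
s=bot.read_camera("side")["pixels"];c=bot.read_camera("wrist");w=c["pixels"];np.savez("wrist6.npz",**c)
cv2.imwrite("pics/v8.png",np.hstack([cv2.resize(s[210:290,250:320],(400,457)),cv2.resize(w[190:290,270:357],(400,457))]))
E
```

```text
[0.5049 0.0292 0.1646] [ 0.63  0.13 -0.18] [-0.03 -0.08  0.02]
[0.5051 0.0291 0.15  ] [ 0.97 -0.09 -1.5 ] [-0.   -0.09 -0.02]
[0.5051 0.0291 0.135 ] [-0.19 -0.21 -1.31] [ 0.   -0.06  0.01]
[0.505  0.0291 0.1233] [-0.37  0.11 -0.78] [-0.04 -0.01 -0.03]
open 22.091354748538265 [0.5051 0.0291 0.1235] 26.2833
```

View pics/v8.png

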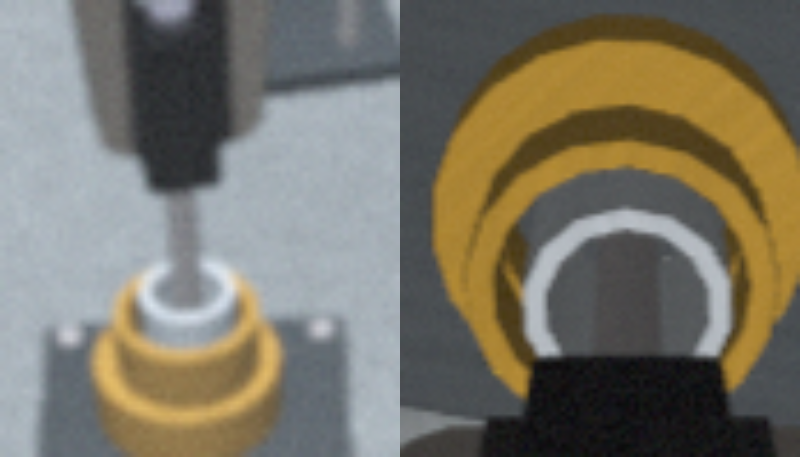

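The rod sits inside the mouth: centred to a fraction of a millimetre in the wrist view (rod 629, ring 628) and about 1 mm off in the side view. There is no contact force and both collars are home, so I'm handing in.

```bash
python3 - <<'E'
from workcell import bot
print(bot.current_contact_force().round(2),bot.current_joint_vel().round(3));bot.job_done();print(bot.current_clock())
E
```

```text
[-0.74  0.24 -2.41] [-0.    -0.001  0.001  0.001 -0.001 -0.   ]
the job is handed in; nothing more can be done
the job is handed in; nothing more can be done
```

I set the wide brass collar and then the narrow one down over the sleeve. I then lifted the probe by its handle, lowered its rod into the bore, and handed the job in at about 26 s with the probe still held there. No verdict is reported, so what follows is from my own checks.

- **Collars:** the pictures show both seated flat, wide below and narrow on top.
- **Probe:** it is gripped at 22.1 mm opening, matching the 22 mm handle, and the arm is still. From the grasp height, the tip should be about 35 mm below the mouth. The force readings on the way down stayed at noise level plus the probe's weight.
- **Centring:** the wrist view puts the rod within about 0.2 mm of the bore axis along the jaw direction. The side view suggests about 1 mm off. Across the jaws I could only measure before lowering, to about 1 mm. All of this is inside the 4 mm limit.
- **Disagreements:** the narrow collar sat about 2–4 mm off the grip centre, so I corrected for that before lowering it. One by-eye side reading of the mouth (y 0.0246) disagreed with the mask fit (0.028), and I used the mask. The handle's top triangulated about 4 mm high, possibly because of its dot or cap.
- **Other things on the desk:** my moves kept clear of the jar, stapler, scissors and turquoise rings, but I didn't measure their positions again at the end.

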